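Filtered lamp output check with a hand-held sensor wand

ROBOT

A 6-joint arm with a two-finger parallel gripper is mounted at the origin on a cart in front of the work surface, level with it; the furniture and walls round the work are solid. World frame = base frame: x ahead of the robot, y to its left, z up, the work surface at z = 0. Lengths are in m, angles in rad, forces in N, time in s.
With the tool pointing down it reaches from about 0.35 to 0.775 m from the base axis. Payload 7.3 kg.
Tool frame: the origin (TCP) lies at the very end of the fingers, on their centre line; the grasp point (between the pads) lies 19 mm behind it; z points along the fingers, y is the line along which they close (so a half turn about z gives the same grasp; the last joint's range is limited). The gripper opens to 92 mm and grips with 3 to 60 N. Pads are 19 mm wide; open, the fingers measure 130 mm over their backs; the gripper's body (75 mm by 190 mm) begins 47 mm behind the grasp point.
Start: joints at [-1.44, 0.342, 1.524, -0, 1.275, -0.146], TCP at [0.143, -0.505, 0.227] pointing down, gripper open.
Joint ranges: [-2.53, 2.53], [-0.77, 2.02], [0.04, 2.7], [-1, 4.14], [0.28, 2.66], [-3.11, 3.11]. Speed limits (rad/s): [2.57, 2.57, 3.14, 3.14, 3.14, 3.14].

INTERFACE

Orientations are given as [roll, pitch, yaw] about the fixed x, y, z axes, in that order (R = Rz(yaw) Ry(pitch) Rx(roll)).
In Python, from cell import robot, read_camera, get_calibration gives the robot as it stands. The module is installed in compiled form; this text tells all that it offers.
- The arm moves only by the tool send_rows, never from a script. Its argument "plan" is a list of rows, each a list of 2 entries, a list of its own where there are three numbers: the shift along the tool's x, y, z as a fraction of full scale, then the turn, a rotation vector about the tool's x, y, z as a fraction of full scale. A call has exactly 10 rows; each row shifts and turns the commanded pose from where the row before left it, along the tool's axes as they then stand; what a row does not reach is not made up. Full scale, the value 1, is 0.025 m for a shift and 90 degrees for a turn. A row lasts 1/8 s, in which the tool goes at most 62.5 mm and 10.7 degrees, less where a joint would pass 70% of its speed; a pose out of reach is approached as far as the arm can. A call with a number of a shift or a turn outside -1 to 1 is refused whole. A call with a gripper value outside its range is refused whole. "gripper" is the opening, from -1 (shut) to 1 (fully open), so that 0 is half open, set as the call begins (left out, the last holds). The fingers move at their own pace and stop on an object; "force" is the grip in N (left out, the last holds). Time passes only in rows, so rows that do not move let the fingers close, or fill a call up. It gives the time, the measured TCP pose, the force, the opening and the grip force at its end, in the units of the state.
- robot.observe(): the state, without advancing time (a new reading comes with each control period).
- read_camera(name): name is "scene" or "top" or "wrist"; returns (picture, depth): 400x640x3 uint8, blue, green, red; 400x640 float32, m along the optical axis (not along the pixel's ray), 0 where there is no reading.
- get_calibration(name): a dict with "intrinsics" (3x3 intrinsics, pixels), "rvec" (rotation vector, rad) and "tvec" (3), from world to camera coordinates, as OpenCV has them. Camera axes: x right, y down, z forward; pixel columns grow to the right and rows downward; lengths in m; the calibration is good to about 2 mm. A picture is of the moment at which its call begins: read the wrist's pose just before it. get_calibration takes no time and is no camera call; for the wrist camera it gives the pose at the moment of the call.
- robot.hand_in(): hands the job in; it is judged then, once.
The state is a dict: "time": time; "qpos": joint angles; "qvel": joint speeds; "joint_efforts": joint torques, N m; "tool_pos": TCP position; "tool_rot": TCP orientation; "contact_force": force on the tool from outside, world axes, zero at the start; "torque": the same for the moment, N m; "opening": finger opening in m; "grip_force": force on a finger pad.
Only numpy, scipy, OpenCV 4.12 (cv2) and the standard library are available. Lean on these libraries where they do the work, as an engineer would, in place of code of your own. Each camera call takes 0.05 s, during which the arm holds its last target. There are 200 camera calls.

TASK

Check the lamp's filtered output: first push the lamp's open filter drawer fully home until it clicks into its detent, because the bare lamp would overload the sensor. Then draw the sensor wand out of its sloping rest, turn it level with its sensing eye facing down, and hold it still with the eye centred about 3 cm above the glowing window on top of the lamp. Finish while still holding it there; do not touch the lamp with the wand, and leave the other things on the table where they stand.

Things in the scene. Friction and masses are not known exactly. Their poses are not given: they have to be found in the camera images.
- lamp_port (a point): centre of the lamp's exit port, at the rim of the black collar (42 mm across, glowing 30 mm window inside) on the lamp's top; 102 mm above the table. Axes: x from the lamp's front (drawer side) to its back, z up. It lies 40 mm behind the lamp's front face, on its middle line
- filter_drawer (a joint): opening of the filter drawer in the lamp's front, m: 0 = fully home, 0.055 = fully out. It slides level and opens along the port's -x axis. It drags with about 1.5 N; a spring detent pulls it in over the last 4 mm. When home, the knob's end stands 63 mm ahead of the port along -x
- drawer_knob (a point): centre of the end of the drawer's black pull knob (18 mm across, 15 mm proud of the aluminium drawer front, which is 56 wide x 34 high), 50 mm above the table; moves with the drawer, axes as the port's. Push on its end or on the front. A dimmer knob as large, which does not turn, stands 40 mm to the +y side, 13 mm proud of the lamp's fixed front
- wand_grip (a point): point in the middle of the wand's blue handle (94 x 18 x 14 mm), where to grasp it. Axes: x along the wand to its tip, y across its 18 mm width, z out of its back. The tip is 105 mm ahead, the handle's end 51 mm behind; from 45 mm ahead it is a black blade 20 wide x 8 thick. The underside, 7 mm below this point, is flush. In the rest it slopes 40 degrees, tip down and away, back up
- wand_eye (a point): centre of the white sensing eye (11 mm across) on the underside of the wand's blade, 93 mm ahead of the grip point along x and 7 mm below it along z; looks along -z
- wand: the sensor wand, loose, 155 mm long, about 0.09 kg; axes as the grip point's, origin 3 mm below it along z
- lamp: the lamp, a grey box bolted down, 130 deep (x) x 110 wide (y), top at 90 mm, with a black heat sink behind the port up to 101 mm; origin at the centre of its underside, x to its back, z up; the port is at x -25 mm
- rest: the wand's rest, fixed: black base 110 (x) x 62 x 10 mm, origin under its centre, x away from the robot; an aluminium sleeve, 29 mm wide, sloping 40 degrees down along +x, holds the front 57 mm of the wand with 2 mm play; a 10 mm wide tongue lies under the handle. Grip point at x -43, z 96 mm; the handle's sides are free. The wand slides out only along its length, after 57 mm up the slope
- mirror_mount: mirror on a post, 114 mm tall, bystander at the left; origin under its centre
- iris_mount: iris on a post, 124 mm tall, bystander at the right; origin under its centre
- dropper: dropper bottle 125 mm tall, bystander at the back left; origin under its centre
- filter_box_0: black flat box 50 x 50 x 21 mm, bystander at the near left; origin under its centre
- screw_tin: round tin 63 mm across, 20 mm tall, with screws, bystander at the near right; origin under its centre
Mind the look-alikes: they are no part of the job. What is shaped like the rest but yellow is not meant.

How it is judged:
On the way, in this order (a step that is already met when the one before it is completed fails the run):
1. the filter drawer is home in its detent, the wand still in its rest (value of joint filter_drawer below 0.002 m and distance of wand from where it was at the start of the episode below 0.02 m), for 0.2 s.
2. the wand is drawn out of its rest and carried by the gripper alone (distance between wand_grip and rest above 0.15 m and height (world z) of wand_eye above 0.06 m and contact force between wand and rest below 0.05 N and contact force between wand and the fingers above 1 N), for 0.2 s.
At the end, for the whole second after the job is handed in: The drawer is within 2 mm of fully home; the wand, held by the fingers and touching neither lamp nor rest, is level within 15 degrees with its back up, still (under 20 mm/s), its eye within 14 mm sideways of the port's centre and 12 to 50 mm above the collar's rim (value of joint filter_drawer below 0.002 m and angle between wand_eye's own z axis and vertical below 0.26 rad and horizontal distance between wand_eye and lamp_port below 0.014 m and z of wand_eye in the frame of lamp_port between 0.012 and 0.05 m and contact force between wand and the fingers above 1 N and contact force between wand and lamp below 0.05 N and contact force between wand and rest below 0.05 N and linear speed of wand below 0.02 m/s); the arm keeps its last pose, push and grip.
It fails at once if the wand struck the lamp (contact force between wand and lamp above 1 N).
It fails at once if a bystander was disturbed (distance of any of mirror_mount, iris_mount, dropper, filter_box_0, screw_tin from where it was at the start of the episode above 0.03 m).
It also fails if it takes over 58 s, if anything falls off the work surface, if the arm or the gripper's body presses on something with over 40 N, if the wrist force passes 120 N, or if a joint passes its speed limit or range.

## Working session

There is one attempt and no reset: what is moved stays moved. The work goes in short steps, Python scripts to look and compute and a tool call to move; the robot and the scene stay as the last step left them, time stands still between calls to the robot, and variables do not carry over. Pictures are saved under pics/ and viewed, at most 10 in all, crops included, and the job is handed in when it is done.

Besides the shell and the picture viewer there is one more tool, called after "Request:" as a command line: name --argument value ..., lists and objects as JSON in quotes. send_rows: Moves the arm, as the interface text tells. Shift numbers are shares of 0.025 m and turn numbers shares of 90 degrees, none past 1 either way. Its arguments: {"type":"object","properties":{"plan":{"type":"array"},"gripper":{"type":"number"},"force":{"type":"number"}},"required":["plan"]}

```bash
mkdir -p pics; cat > h.py <<'E'
import numpy as np, cv2
from cell import robot, read_camera, get_calibration
def cal(n):
    c=get_calibration(n); R=cv2.Rodrigues(np.array(c["rvec"],float))[0]
    return np.array(c["intrinsics"]),R,np.array(c["tvec"],float).ravel()
def pts(d,c):
    K,R,t=c; v,u=np.indices(d.shape); 
    p=np.stack([(u-K[0,2])/K[0,0]*d,(v-K[1,2])/K[1,1]*d,d],-1)
    return (p-t)@R
def ray(u,v,z,c):
    K,R,t=c; o=-R.T@t; w=R.T@np.linalg.inv(K)@[u,v,1]; return o+w*(z-o[2])/w[2]
def snap(n):
    c=cal(n); im,d=read_camera(n); np.savez(f"{n}.npz",im=im,d=d,P=pts(d,c)); return im,d,pts(d,c),c
E
python3 - <<'E'
from h import *
for n in("scene","top"):
    im,d,P,c=snap(n); cv2.imwrite(f"pics/{n}0.png",im); print(n,-c[1].T@c[2],(d>0).mean())
print(robot.observe())
E
```

```text
scene [-0.07560745 -0.67350736  1.09739675] 0.99595703125
top [0.40032444 0.00404269 1.17287901] 0.9957734375
{'time': 0.1, 'qpos': array([-1.43999870e+00,  3.42627949e-01,  1.52492509e+00,  2.56856316e-05,
        1.27540473e+00, -1.46003886e-01]), 'qvel': array([-0.00018481, -0.00283887, -0.00326901,  0.00046749,  0.00151069,
       -0.00058332]), 'joint_efforts': array([ 2.66244781e-03, -4.32004809e+01, -2.44694495e+01,  7.19819474e-02,
        5.25439298e-02, -4.97107430e-05]), 'tool_pos': array([ 0.14345102, -0.50464155,  0.22612623]), 'tool_rot': array([-3.14024563e+00, -2.22906491e-04,  2.76793871e-01]), 'contact_force': array([ 0.00834022, -0.13993837, -0.08801604]), 'torque': array([-0.01620157, -0.01604444,  0.00392127]), 'grip_force': 0.0, 'opening': 0.0916244549428648}
```

View pics/scene0.png

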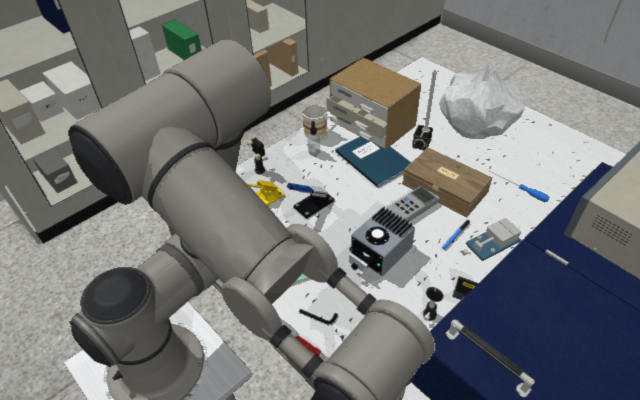

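View pics/top0.png

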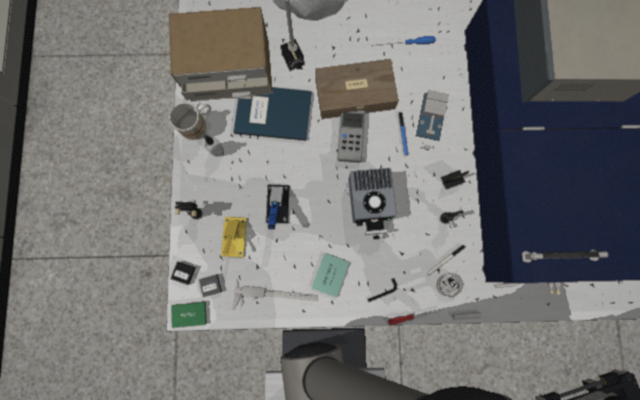

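The scene and top pictures show these candidates, by top-view pixel:
- **Wand in black rest:** blue handle at (274,212), base at (278,204).
- **Look-alikes:** yellow rest (233,237), blue pen (404,133), blue screwdriver (425,40).
- **Lamp:** port at (375,201), open drawer with knob at (376,232).
- **Choice:** the black rest with the blue wand. I'll check it in one close crop.

```bash
python3 - <<'E'
from h import *
z=np.load("top.npz"); im,P=z["im"],z["P"]; c=cal("top")
crop=im[160:260,240:420]; cv2.imwrite("pics/crop.png",cv2.resize(crop,None,fx=4.4,fy=4.4,interpolation=cv2.INTER_CUBIC))
hsv=cv2.cvtColor(im,cv2.COLOR_BGR2HSV)
def blob(m,box):
    x0,y0,x1,y1=box; k=np.zeros(m.shape,bool); k[y0:y1,x0:x1]=1; return m&k
w=blob((im.min(2)>215),(355,185,395,220)); v,u=np.nonzero(w); print("win",u.mean(),v.mean(),len(u),ray(u.mean(),v.mean(),.1,c),P[w].mean(0))
b=blob((hsv[...,0]>95)&(hsv[...,0]<125)&(hsv[...,1]>120),(255,180,300,235)); v,u=np.nonzero(b);q=P[b];print("blue",u.mean(),v.mean(),len(u),q.mean(0),q.min(0),q.max(0))
a=q-q.mean(0); print(np.linalg.svd(a,full_matrices=False)[2][0])
# rest base: points z ~0.01
k=blob((P[...,2]>.006)&(P[...,2]<.02)&(hsv[...,2]<80),(260,180,300,235)); print("rest",k.sum(),cv2.minAreaRect(P[k][:,:2].astype(np.float32)*1000))
k=blob((P[...,2]>.083)&(P[...,2]<.115),(340,160,410,225)); print("lamp",k.sum(),cv2.minAreaRect(P[k][:,:2].astype(np.float32)*1000))
k=blob((P[...,2]>.03)&(P[...,2]<.08),(340,215,410,245)); print("drawer",k.sum(),P[k].min(0),P[k].max(0),cv2.minAreaRect(P[k][:,:2].astype(np.float32)*1000))
for n,(uu,vv) in dict(mirror=(188,209),iris=(455,216),dropper=(209,140),tin=(449,285),box=(210,285),box2=(183,272)).items(): print(n,P[vv,uu].round(3))
E
```

```text
win nan nan 0 [nan nan nan] [nan nan nan]
blue 272.76666666666665 214.55 180 [0.55528145 0.12479913 0.10729154] [0.40032444 0.00404269 0.00752938] [0.59256884 0.14660018 1.17287901]
[-0.18948679 -0.10371308  0.97639047]
rest 431 ((599.703125, 115.8543930053711), (72.61824798583984, 106.05052185058594), 89.2242660522461)
lamp 2064 ((607.4644775390625, -134.47320556640625), (132.12083435058594, 110.86824798583984), 4.296642303466797)
drawer 401 [ 0.49042053 -0.18789575  0.03263391] [ 0.55970049 -0.08267398  0.07915397] ((522.4028930664062, -131.34933471679688), (106.09345245361328, 61.528717041015625), 82.65032196044922)
mirror [0.573 0.339 0.113]
iris [ 0.545 -0.35   0.079]
dropper [0.756 0.291 0.106]
tin [ 0.365 -0.342  0.009]
box [0.381 0.303 0.021]
box2 [0.417 0.376 0.02 ]<stdin>:7: RuntimeWarning: Mean of empty slice.
  ret = ret.dtype.type(ret / rcount)
  ret = um.true_divide(
```

View pics/crop.png

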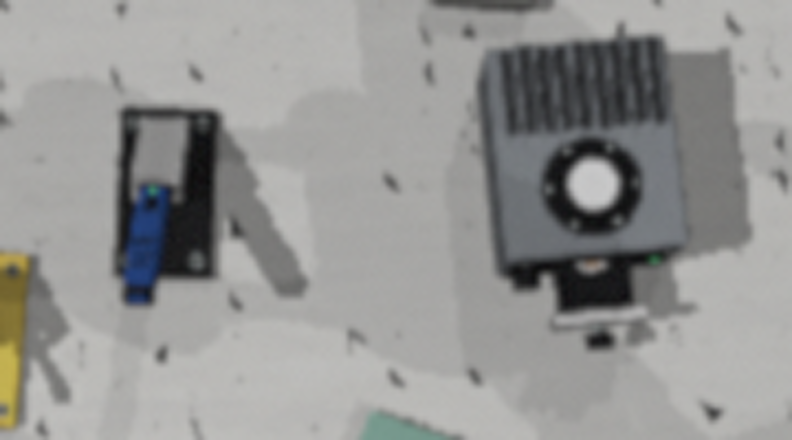

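The crop confirms the choice: black rest with the blue wand at left, lamp with its drawer open, port at crop (593,185) and knob at crop (600,341). Next come finer numbers.

```bash
python3 - <<'E'
from h import *
z=np.load("top.npz"); im,P=z["im"],z["P"]; c=cal("top"); hsv=cv2.cvtColor(im,cv2.COLOR_BGR2HSV)
def blob(m,box):
    x0,y0,x1,y1=box; k=np.zeros(m.shape,bool); k[y0:y1,x0:x1]=1; return m&k
w=blob((im.min(2)>170),(362,190,388,215)); v,u=np.nonzero(w); print("win",u.mean(),v.mean(),len(u),ray(u.mean(),v.mean(),.1,c),np.median(P[w],0))
b=blob((hsv[...,0]>95)&(hsv[...,0]<125)&(hsv[...,1]>120)&(P[...,2]>.06)&(P[...,2]<.2),(255,180,300,235)); q=P[b]
print("blue",b.sum(),q.mean(0),q.min(0),q.max(0)); print(np.linalg.svd(q-q.mean(0),full_matrices=False)[2])
k=blob((P[...,2]>.004)&(P[...,2]<.016)&(hsv[...,2]<80),(255,180,300,235))
r=cv2.minAreaRect(np.argwhere(k)[:,::-1].astype(np.float32)); print("rest px",r)
print([ray(*p,.01,c).round(4) for p in cv2.boxPoints(r)])
# aluminium drawer front, knob at z .05..; lamp top
k=blob((P[...,2]>.085)&(P[...,2]<.094),(340,160,410,225)); r=cv2.minAreaRect(np.argwhere(k)[:,::-1].astype(np.float32));print("lamp",[ray(*p,.09,c).round(4) for p in cv2.boxPoints(r)])
k=blob((P[...,2]>.035)&(P[...,2]<.075)&(hsv[...,2]>120),(360,225,395,238)); print("front",k.sum(),P[k].mean(0),P[k].min(0),P[k].max(0), np.polyfit(P[k][:,1],P[k][:,0],1))
k=blob((P[...,2]>.035)&(P[...,2]<.075)&(hsv[...,2]<90),(368,233,384,245)); print("knob",k.sum(),P[k].mean(0),P[k].min(0),P[k].max(0))
E
```

```text
win 374.4125 201.4125 80 [ 0.58443368 -0.13670714  0.1       ] [ 0.58387278 -0.13564417  0.10103586]
blue 166 [0.55453656 0.12469992 0.10830539] [0.5177482  0.11602274 0.0744281 ] [0.59020183 0.13488189 0.13559677]
[[-0.76365253  0.04405518  0.64412263]
 [ 0.16149599  0.97898785  0.12450633]
 [-0.62510308  0.19910279 -0.75472128]]
rest px ((280.0, 203.5), (26.0, 37.0), 0.0)
[array([0.5485, 0.1519, 0.01  ]), array([0.6533, 0.1518, 0.01  ]), array([0.6517, 0.0788, 0.01  ]), array([0.5469, 0.0799, 0.01  ])]
lamp [array([ 0.6684, -0.0741,  0.09  ]), array([ 0.6787, -0.1852,  0.09  ]), array([ 0.546 , -0.1931,  0.09  ]), array([ 0.5363, -0.0841,  0.09  ])]
front 70 [ 0.50878961 -0.14081148  0.06553788] [ 0.50363934 -0.16855299  0.03889965] [ 0.51437338 -0.11318695  0.0739296 ] [-0.068815    0.49909966]
knob 17 [ 0.49609381 -0.14166666  0.05984547] [ 0.49294135 -0.14747457  0.05509453] [ 0.50127194 -0.13468096  0.0639439 ]
```

```bash
cat >> h.py <<'E'
from scipy.spatial.transform import Rotation as Ro
def go(pos,rpy,start=None):
    "turn (fractions, done first) then shift (fractions) in the turned tool frame"
    s=robot.observe() if start is None else dict(tool_pos=start[0],tool_rot=start[1])
    A=Ro.from_euler("xyz",s["tool_rot"]);B=Ro.from_euler("xyz",rpy)
    rv=(A.inv()*B).as_rotvec()/(np.pi/2); sh=B.inv().apply(np.array(pos)-s["tool_pos"])/.025
    print("turn",rv.round(3),"min rows",np.ceil(np.linalg.norm(rv)*90/10.5),"shift",sh.round(2),"min rows",np.ceil(abs(sh).max()))
E
python3 -c "
from h import *
go([.455,-.1455,.15],[np.pi,0,.071])
go([.472,-.1445,.047],[np.pi,0,.071],([.455,-.1455,.15],[np.pi,0,.071]))"
```

```text
turn [-0.001 -0.     0.131] min rows 2.0 shift [ 13.45 -13.45   3.05] min rows 14.0
turn [0. 0. 0.] min rows 0.0 shift [0.68 0.01 4.12] min rows 5.0
```

Request:
send_rows --plan '[[[0,0,0],[0,0,0.065]],[[0,0,0],[0,0,0.066]],[[0.84,-0.84,0.2],[0,0,0]],[[0.84,-0.84,0.2],[0,0,0]],[[0.84,-0.84,0.2],[0,0,0]],[[0.84,-0.84,0.2],[0,0,0]],[[0.84,-0.84,0.2],[0,0,0]],[[0.84,-0.84,0.2],[0,0,0]],[[0.84,-0.84,0.2],[0,0,0]],[[0.84,-0.84,0.2],[0,0,0]]]' --gripper -1 --force 20

```text
time: 1.35
tool_pos: [0.2996, -0.3246, 0.1863]
tool_rot: [-3.141, 0.0, 0.071]
contact_force: [-0.0, -0.6, 0.6]
opening: 0.0008
grip_force: 0.0
```

Request:
send_rows --plan '[[[0.84,-0.84,0.18],[0,0,0]],[[0.84,-0.84,0.18],[0,0,0]],[[0.84,-0.84,0.18],[0,0,0]],[[0.84,-0.84,0.18],[0,0,0]],[[0.84,-0.84,0.18],[0,0,0]],[[0.84,-0.84,0.18],[0,0,0]],[[0.84,-0.84,0.18],[0,0,0]],[[0.84,-0.84,0.18],[0,0,0]],[[0,0,0],[0,0,0]],[[0,0,0],[0,0,0]]]'

```text
time: 2.6
tool_pos: [0.4544, -0.1463, 0.1506]
tool_rot: [3.142, 0.001, 0.071]
contact_force: [0.5, -0.5, 0.0]
opening: 0.0002
grip_force: 0.0
```

```bash
python3 - <<'E'
from h import *
im,d,P,c=snap("wrist"); cv2.imwrite("pics/w1.png",im); print(-c[1].T@c[2],c[1][2])
E
```

```text
[ 0.52210543 -0.14176023  0.30745146] [-0.2561102  -0.01879932 -0.96646477]
```

View pics/w1.png

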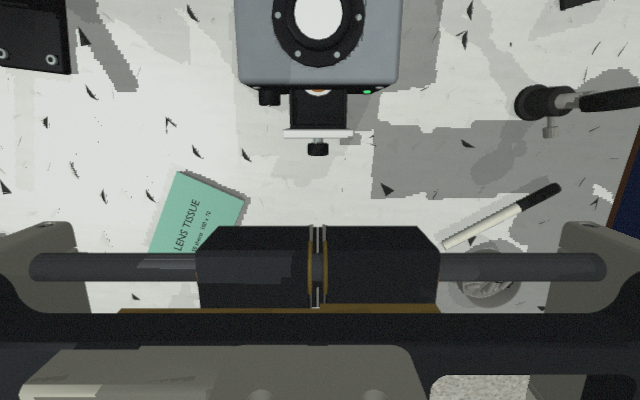

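```bash
python3 - <<'E'
from h import *
z=np.load("wrist.npz"); im,P,d=z["im"],z["P"],z["d"]; K,R,t=cal("wrist")
s=robot.observe(); q=K@(R@s["tool_pos"]+t); print("tcp px",q[:2]/q[2],q[2],K[0,0])
for u,v in [(250,240),(250,270),(318,235),(330,240),(330,270),(310,250),(318,150),(318,133)]: print(u,v,P[v,u].round(4))
hsv=cv2.cvtColor(im,cv2.COLOR_BGR2HSV)
k=(hsv[...,2]<90);k[:140]=0;k[160:]=0;k[:,:300]=0;k[:,340:]=0;print("knob",P[k].min(0),P[k].max(0),np.median(P[k],0))
k=(im.min(2)>200);k[40:]=0;k[:,:290]=0;k[:,350:]=0
cn=max(cv2.findContours(k.astype(np.uint8),0,2)[0],key=len).reshape(-1,2);cn=cn[cn[:,1]>1]; (x,y),r=cv2.minEnclosingCircle(cn);print(x,y,r,ray(318,17,.1,(K,R,t)),ray(x,y,.1,(K,R,t)))
E
```

```text
tcp px [316.50067699 241.98538315] 0.16908503724919183 302.4841615792753
250 240 [ 0.4883 -0.1258  0.2308]
250 270 [ 0.4837 -0.1276  0.2389]
318 235 [ 0.4634 -0.1464  0.1624]
330 240 [ 0.4899 -0.1476  0.2309]
330 270 [ 0.4847 -0.1477  0.238 ]
310 250 [ 0.4877 -0.1423  0.2333]
318 150 [ 0.4954 -0.1444  0.0575]
318 133 [ 0.5095 -0.1434  0.0662]
knob [ 0.49049588 -0.15225701  0.04970468] [ 0.52210543 -0.13578612  0.30745146] [ 0.49637631 -0.14418635  0.05633112]
317.76531982421875 13.90937328338623 24.346450805664062 [ 0.58081909 -0.13851474  0.1       ] [ 0.58249512 -0.13825105  0.1       ]
```

The view shows the closed fingers in line with the drawer knob: knob (318,150), drawer front (318,133), port (318,14). I'll descend and push.

Request:
send_rows --plan '[[[0.1,0,0.82],[0,0,0]],[[0.1,0,0.82],[0,0,0]],[[0.1,0,0.82],[0,0,0]],[[0.1,0,0.82],[0,0,0]],[[0.1,0,0.82],[0,0,0]],[[0,0,0],[0,0,0]],[[0.3,0,0],[0,0,0]],[[0.3,0,0],[0,0,0]],[[0.3,0,0],[0,0,0]],[[0.3,0,0],[0,0,0]]]'

```text
time: 3.9
tool_pos: [0.4969, -0.1434, 0.0488]
tool_rot: [3.141, 0.002, 0.071]
contact_force: [-5.9, -3.2, 3.8]
opening: 0.0005
grip_force: 3.0
```

Request:
send_rows --plan '[[[0.12,0,0],[0,0,0]],[[0.12,0,0],[0,0,0]],[[0.12,0,0],[0,0,0]],[[0.1,0,0],[0,0,0]],[[0,0,0],[0,0,0]],[[0,0,0],[0,0,0]],[[0,0,0],[0,0,0]],[[0,0,0],[0,0,0]],[[0,0,0],[0,0,0]],[[0,0,0],[0,0,0]]]'

```text
time: 5.15
tool_pos: [0.5087, -0.1422, 0.0482]
tool_rot: [3.141, -0.0, 0.071]
contact_force: [0.6, -0.3, -0.1]
opening: 0.0003
grip_force: 0.0
```

Request:
send_rows --plan '[[[0.1,0,0],[0,0,0]],[[0.08,0,0],[0,0,0]],[[0,0,0],[0,0,0]],[[0,0,0],[0,0,0]],[[0,0,0],[0,0,0]],[[0,0,0],[0,0,0]],[[0,0,0],[0,0,0]],[[0,0,0],[0,0,0]],[[0,0,0],[0,0,0]],[[0,0,0],[0,0,0]]]'

```text
time: 6.4
tool_pos: [0.5107, -0.1419, 0.0481]
tool_rot: [-3.141, 0.005, 0.071]
contact_force: [-9.5, -2.4, 6.7]
opening: 0.0003
grip_force: 4.7
```

Request:
send_rows --plan '[[[-0.5,0,0],[0,0,0]],[[-0.9,0,0],[0,0,0]],[[0,0,-0.95],[0,0,0]],[[0,0,-0.95],[0,0,0]],[[0,0,-0.95],[0,0,0]],[[0,0,-0.95],[0,0,0]],[[0,0,-0.95],[0,0,0]],[[0,0,-0.95],[0,0,0]],[[0,0,-0.95],[0,0,0]],[[0,0,-0.95],[0,0,0]]]'

```text
time: 7.65
tool_pos: [0.478, -0.1443, 0.2389]
tool_rot: [3.142, -0.001, 0.071]
contact_force: [-0.0, -0.9, -0.1]
opening: 0.0008
grip_force: 0.0
```

```bash
python3 - <<'E'
from h import *
im,d,P,c=snap("top"); hsv=cv2.cvtColor(im,cv2.COLOR_BGR2HSV)
print(robot.observe()["tool_pos"],robot.observe()["tool_rot"]); go([.604,.1245,.165],[np.pi,.698,-.045])
k=np.zeros(d.shape,bool);k[218:248,360:395]=1
k&=(P[...,2]>.03)&(P[...,2]<.08);print("knob now",P[k].min(0) if k.any() else 0)
E
```

```text
[ 0.47937912 -0.14488661  0.24208922] [ 3.13878921 -0.00531018  0.07115372]
turn [ 0.027 -0.447  0.07 ] min rows 4.0 shift [  5.43 -10.99  -0.53] min rows 11.0
knob now [ 0.5355015  -0.13260424  0.03796775]
```

Request:
send_rows --plan '[[[0,0,0],[0.005,-0.09,0.014]],[[0,0,0],[0.005,-0.09,0.014]],[[0,0,0],[0.005,-0.09,0.014]],[[0,0,0],[0.005,-0.09,0.014]],[[0,0,0],[0.006,-0.087,0.014]],[[0.5,-1,0],[0,0,0]],[[0.5,-1,0],[0,0,0]],[[0.5,-1,0],[0,0,0]],[[0.5,-1,0],[0,0,0]],[[0.5,-1,0],[0,0,0]]]' --gripper 0.2

```text
time: 8.95
tool_pos: [0.5316, -0.0208, 0.1967]
tool_rot: [-3.141, 0.703, -0.044]
contact_force: [-0.6, -0.4, -0.7]
opening: 0.055
grip_force: 0.0
```

Request:
send_rows --plan '[[[0.5,-1,0],[0,0,0]],[[0.5,-1,0],[0,0,0]],[[0.5,-1,0],[0,0,0]],[[0.5,-1,0],[0,0,0]],[[0.45,-1,0],[0,0,0]],[[0.45,-1,-0.3],[0,0,0]],[[0,0,0],[0,0,0]],[[0,0,0],[0,0,0]],[[0,0,0],[0,0,0]],[[0,0,0],[0,0,0]]]'

```text
time: 10.2
tool_pos: [0.5981, 0.1248, 0.1571]
tool_rot: [3.142, 0.702, -0.045]
contact_force: [0.1, -0.2, -0.1]
opening: 0.0549
grip_force: 0.0
```

```bash
python3 - <<'E'
from h import *
s=robot.observe(); print(s["tool_pos"],s["tool_rot"],s["qpos"])
im,d,P,c=snap("wrist"); cv2.imwrite("pics/w2.png",im)
hsv=cv2.cvtColor(im,cv2.COLOR_BGR2HSV)
b=((hsv[...,0]>95)&(hsv[...,0]<125)&(hsv[...,1]>120)&(P[...,2]>.05)&(P[...,2]<.16)).astype(np.uint8)
n,l,st,ce=cv2.connectedComponentsWithStats(b); i=1+st[1:,4].argmax(); print(st[i],ce[i])
q=P[l==i]; print(q.mean(0),q.min(0),q.max(0)); print(np.linalg.svd(q-q.mean(0),full_matrices=False)[2])
# in tool frame
A=Ro.from_euler("xyz",s["tool_rot"]); w=A.inv().apply(q-s["tool_pos"]); print("tool",w.mean(0),np.percentile(w,[1,50,99],axis=0))
print("yaw slope in tool",np.polyfit(w[:,0],w[:,1],1))
E
```

```text
[0.59813677 0.12482818 0.15705597] [ 3.14157642  0.70247104 -0.04531761] [0.0485442  1.0326974  0.63363722 0.07359387 2.17428842 1.6843412 ]
[ 309  142   23  111 2229] [319.85733513 198.11036339]
[0.56042088 0.12404135 0.10105131] [0.52384475 0.11451219 0.07119018] [0.59396455 0.13448084 0.13003247]
[[-0.76314964  0.03382018  0.64533621]
 [ 0.01862044  0.99936576 -0.03035402]
 [ 0.64595349  0.01114822  0.76329536]]
tool [0.00745511 0.00249354 0.06706589] [[-0.0361045  -0.00587135  0.0652951 ]
 [ 0.00768249  0.002597    0.06699783]
 [ 0.04994035  0.01078645  0.07000125]]
yaw slope in tool [-0.00075728  0.00249918]
```

View pics/w2.png

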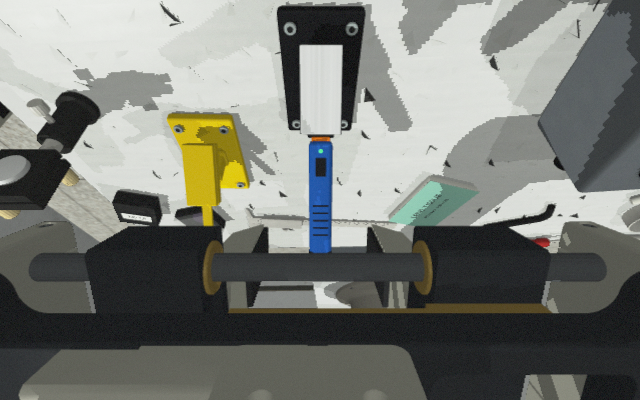

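The wand's blue handle (320,198) is lined up with the fingers. The black rest is ahead at (320,75), and the yellow look-alike is off to the left at (205,150). I'll close in and grip.

Request:
send_rows --plan '[[[0.28,0.1,0],[0,0,0]],[[0,0,0.6],[0,0,0]],[[0,0,0.6],[0,0,0]],[[0,0,0.6],[0,0,0]],[[0,0,0.6],[0,0,0]],[[0,0,0.6],[0,0,0]],[[0,0,0.6],[0,0,0]],[[0,0,0],[0,0,0]],[[0,0,0],[0,0,0]],[[0,0,0],[0,0,0]]]'

```text
time: 11.5
tool_pos: [0.5459, 0.1254, 0.0838]
tool_rot: [-3.141, 0.702, -0.044]
contact_force: [0.0, 0.4, -0.2]
opening: 0.0553
grip_force: 0.0
```

Request:
send_rows --plan '[[[0,0,0],[0,0,0]],[[0,0,0],[0,0,0]],[[0,0,0],[0,0,0]],[[0,0,0],[0,0,0]],[[0,0,0],[0,0,0]],[[0,0,0],[0,0,0]],[[0,0,0],[0,0,0]],[[0,0,0],[0,0,0]],[[0,0,0],[0,0,0]],[[0,0,0],[0,0,0]]]' --gripper -1 --force 25

```text
time: 12.75
tool_pos: [0.5453, 0.1254, 0.0835]
tool_rot: [-3.142, 0.703, -0.044]
contact_force: [0.3, -0.3, -0.5]
opening: 0.0175
grip_force: 25.0
```

Request:
send_rows --plan '[[[-0.3,0,0],[0,0,0]],[[-0.3,0,0],[0,0,0]],[[-0.3,0,0],[0,0,0]],[[-0.3,0,0],[0,0,0]],[[-0.3,0,0],[0,0,0]],[[-0.3,0,0],[0,0,0]],[[-0.3,0,0],[0,0,0]],[[-0.3,0,0],[0,0,0]],[[-0.3,0,0],[0,0,0]],[[-0.3,0,0],[0,0,0]]]'

```text
time: 14.0
tool_pos: [0.4877, 0.128, 0.1323]
tool_rot: [3.142, 0.703, -0.044]
contact_force: [0.9, -0.2, -1.1]
opening: 0.0178
grip_force: 25.0
```

Request:
send_rows --plan '[[[-0.3,0,0],[0,0,0]],[[-0.3,0,0],[0,0,0]],[[-0.3,0,0],[0,0,0]],[[-0.3,0,-0.3],[0,0,0]],[[0,0,-0.8],[0,0,0]],[[0,0,-0.8],[0,0,0]],[[0,0,-0.8],[0,0,0]],[[0,0,-0.4],[0,0,0]],[[0,0,0],[0,0,0]],[[0,0,0],[0,0,0]]]'

```text
time: 15.25
tool_pos: [0.5148, 0.1268, 0.21]
tool_rot: [3.141, 0.704, -0.044]
contact_force: [0.3, 1.1, -0.4]
opening: 0.0179
grip_force: 25.0
```

```bash
python3 - <<'E'
from h import *
s=robot.observe(); print(s["tool_pos"],s["tool_rot"],s["qpos"],s["opening"],s["grip_force"])
# target: eye at port (0.583,-0.137), z .102+.03 ; wand x = lamp x (yaw .07), tool straight down
im,d,P,c=snap("scene"); cv2.imwrite("pics/s2.png",im[100:330,180:500])
E
```

```text
[0.51478724 0.12678095 0.21002622] [ 3.14140677  0.70408963 -0.04433169] [0.05710704 0.80174619 0.97313901 0.07440569 2.06710863 1.68370487] 0.01793835054104068 24.992105662822723
```

View pics/s2.png

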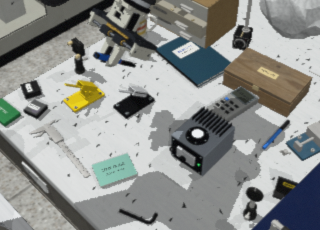

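```bash
python3 - <<'E'
from h import *
go([.490,-.1435,.20],[np.pi,0,.07])
E
```

```text
turn [-0.025  0.448 -0.07 ] min rows 4.0 shift [-1.74 10.72  0.4 ] min rows 11.0
```

Request:
send_rows --plan '[[[0,0,0],[-0.005,0.09,-0.014]],[[0,0,0],[-0.005,0.09,-0.014]],[[0,0,0],[-0.005,0.09,-0.014]],[[0,0,0],[-0.005,0.09,-0.014]],[[0,0,0],[-0.005,0.088,-0.014]],[[-0.1,0.4,0],[0,0,0]],[[-0.15,0.8,0],[0,0,0]],[[-0.15,0.8,0],[0,0,0]],[[-0.15,0.8,0],[0,0,0]],[[-0.15,0.8,0],[0,0,0]]]'

```text
time: 16.55
tool_pos: [0.5041, 0.0344, 0.2099]
tool_rot: [-3.14, 0.002, 0.069]
contact_force: [0.4, -0.7, -1.1]
opening: 0.0178
grip_force: 25.0
```

Request:
send_rows --plan '[[[-0.15,0.8,0.05],[0,0,0]],[[-0.15,0.8,0.05],[0,0,0]],[[-0.15,0.8,0.05],[0,0,0]],[[-0.15,0.8,0.05],[0,0,0]],[[-0.15,0.8,0.05],[0,0,0]],[[-0.15,0.8,0.05],[0,0,0]],[[-0.14,0.8,0.05],[0,0,0]],[[-0.1,0.8,0.05],[0,0,0]],[[-0.1,0.72,0],[0,0,0]],[[0,0.4,0],[0,0,0]]]'

```text
time: 17.8
tool_pos: [0.4863, -0.1553, 0.1999]
tool_rot: [-3.14, -0.0, 0.069]
contact_force: [0.2, -0.0, -0.4]
opening: 0.0177
grip_force: 25.0
```

Request:
send_rows --plan '[[[0,0.4,0],[0,0,0]],[[0,0,0],[0,0,0]],[[0,0,0],[0,0,0]],[[0,0,0],[0,0,0]],[[0,0,0],[0,0,0]],[[0,0,0],[0,0,0]],[[0,0,0],[0,0,0]],[[0,0,0],[0,0,0]],[[0,0,0],[0,0,0]],[[0,0,0],[0,0,0]]]'

```text
time: 19.05
tool_pos: [0.4871, -0.1639, 0.2002]
tool_rot: [-3.141, -0.002, 0.07]
contact_force: [-0.5, -0.3, -1.5]
opening: 0.0179
grip_force: 25.0
```

```bash
python3 - <<'E'
from h import *
s=robot.observe(); print(s["tool_pos"],s["tool_rot"])
go([.490,-.1435,.20],[np.pi,0,.07])
im,d,P,c=snap("wrist"); cv2.imwrite("pics/w3.png",im); K,R,t=c
im,d,P,c=snap("top")
E
```

```text
[ 0.48705965 -0.16394389  0.20019037] [-3.14086399e+00 -1.67401271e-03  7.00266680e-02]
turn [-0.    -0.001  0.   ] min rows 1.0 shift [ 0.17 -0.81  0.01] min rows 1.0
```

View pics/w3.png

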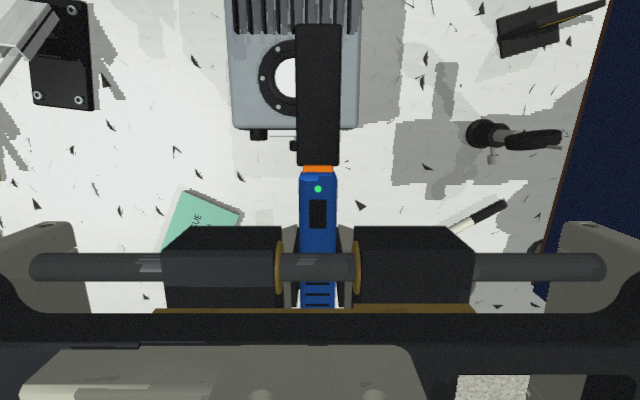

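The wrist view shows the wand level, its blade (318,95) about 20 mm to the right of the port (285,77). The drawer knob sits at the lamp front (295,145). I'll measure blade and port together.

```bash
python3 - <<'E'
from h import *
s=robot.observe(); A=Ro.from_euler("xyz",s["tool_rot"]); z=np.load("wrist.npz"); im,P=z["im"],z["P"]
T=A.inv().apply((P-s["tool_pos"]).reshape(-1,3)).reshape(P.shape); hsv=cv2.cvtColor(im,cv2.COLOR_BGR2HSV)
k=np.zeros(T.shape[:2],bool); k[:165,285:350]=1; k&=(P[...,2]>.18)&(P[...,2]<.26)
w=T[k]; print("blade n",k.sum(),np.percentile(w,[1,50,99],axis=0).round(4)); print("pitch",np.polyfit(w[:,0],w[:,2],1),"yaw",np.polyfit(w[:,0],w[:,1],1))
v,u=np.nonzero(k); print(u.min(),u.max(),v.min(),v.max())
c=cal("wrist"); zt=P[k][:,2].mean()
tip=ray((u[v==v.min()].mean()),v.min(),zt,c); print("tip world",tip)
d=A.apply([1,0,0]); eye=tip-.012*d; print("eye xy",eye,"top z",zt)
# window: bright arc -> circle fit on plane
g=(im.min(2)>225).astype(np.uint8); m=np.zeros_like(g); m[50:105,262:296]=1; g*=m
n,l,st,ce=cv2.connectedComponentsWithStats(g); i=1+st[1:,4].argmax(); print(st[i])
cn=max(cv2.findContours((l==i).astype(np.uint8),0,1)[0],key=len).reshape(-1,2); cn=cn[cn[:,0]<293]
X=np.array([ray(a,b,.1,c)[:2] for a,b in cn]); s1=np.linalg.lstsq(np.c_[2*X,np.ones(len(X))],(X**2).sum(1),rcond=None)[0]
print("port",s1[:2],"r",np.sqrt(s1[2]+s1[:2]@s1[:2]))
E
```

```text
blade n 6359 [[ 0.047  -0.009  -0.0194]
 [ 0.0781  0.0007 -0.0178]
 [ 0.1044  0.0105 -0.0161]]
pitch [-0.0025031  -0.01762691] yaw [0.00191388 0.0005814 ]
295 342 24 164
tip world [ 0.59160236 -0.15733098  0.21814685]
eye xy [ 0.57963183 -0.15817118  0.21812634] top z 0.21814684657848962
[276  59  18  38 542]
port [ 0.58319727 -0.13802237] r 0.013602406150247978
```

Request:
send_rows --plan '[[[0.1,-0.39,0],[0,0,0]],[[0.1,-0.39,0],[0,0,0]],[[0,0,0.4],[0,0,0]],[[0,0,0.5],[0,0,0]],[[0,0,0.5],[0,0,0]],[[0,0,0.5],[0,0,0]],[[0,0,0.4],[0,0,0]],[[0,0,0.4],[0,0,0]],[[0,0,0.3],[0,0,0]],[[0,0,0],[0,0,0]]]'

```text
time: 20.4
tool_pos: [0.4906, -0.1439, 0.1247]
tool_rot: [-3.14, -0.001, 0.07]
contact_force: [-0.2, -0.1, -0.8]
opening: 0.0176
grip_force: 25.0
```

Request:
send_rows --plan '[[[0,0,0],[0,0,0]],[[0,0,0],[0,0,0]],[[0,0,0],[0,0,0]],[[0,0,0],[0,0,0]],[[0,0,0],[0,0,0]],[[0,0,0],[0,0,0]],[[0,0,0],[0,0,0]],[[0,0,0],[0,0,0]],[[0,0,0],[0,0,0]],[[0,0,0],[0,0,0]]]'

```text
time: 21.65
tool_pos: [0.4908, -0.144, 0.1252]
tool_rot: [-3.141, -0.002, 0.07]
contact_force: [-0.8, -1.2, -0.2]
opening: 0.018
grip_force: 25.0
```

```bash
python3 - <<'E'
from h import *
s=robot.observe(); A=Ro.from_euler("xyz",s["tool_rot"]); print(s["tool_pos"],"eye",s["tool_pos"]+A.apply([.093,.001,-.010]),"port .583 -.138 .102")
im,d,P,c=snap("wrist"); a=im[0:300,140:500]
im2,_,P2,c2=snap("scene"); b=cv2.resize(im2[180:300,320:464],(360,300),interpolation=cv2.INTER_CUBIC); cv2.imwrite("pics/f.png",np.hstack([a,b]))
E
```

```text
[ 0.49079916 -0.14403925  0.12519186] eye [ 0.58362519 -0.13853426  0.13534185] port .583 -.138 .102
```

View pics/f.png

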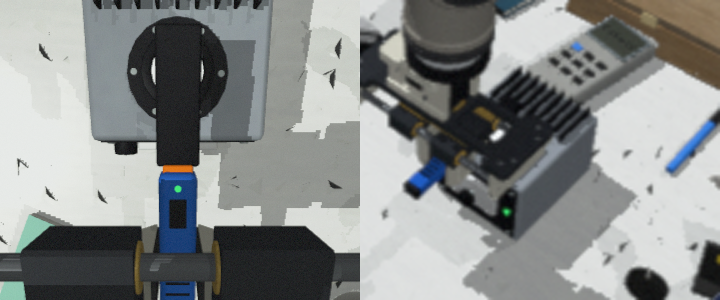

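The blade sits centred over the ring (178,72), with the window showing evenly on both sides. The eye is about 33 mm above the rim and the drawer no longer sticks out, so I'm handing in.

```bash
python3 -c "
from h import *
print(robot.hand_in())"
```

```text
the job is handed in; nothing more can be done
None
```

I pushed the drawer to its stop and handed the job in at about 22 s with the wand held level and its eye measured about 1 mm off the port's centre and 33 mm above the rim; no verdict came back.

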